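# Let the cookie tub past the spring catch into its serving bay

## Robot

A 6-joint arm with a two-finger parallel gripper is mounted at the origin on the work surface. World frame = base frame: x ahead of the robot, y to its left, z up, the work surface at z = 0. Lengths are in m, angles in rad, forces in N, time in s.
With the tool pointing down it reaches from about 0.35 to 0.8 m from the base axis. Payload 7.3 kg.
Tool frame: the origin (TCP) lies on the mounting face of the last link; the fingertips stand 173 mm ahead of it and the grasp point (between the pads) lies 155 mm ahead of it; x points along the fingers, y is the direction in which the jaws open and shut, and the axes are right-handed (so a half turn about x gives the same grasp; the last joint's range is limited). The gripper opens to 85 mm and grips with 20 to 120 N. Pads are 22 mm wide; open, the fingers measure 114 mm over their backs; the gripper's body (76 mm by 85 mm) begins 54 mm behind the grasp point. The pads swing forward as they close: fully open they stand 13 mm farther back than shut.
Start: joints at [1.118, 0.342, 1.524, -0, 1.275, -0.146], TCP at [0.159, 0.5, 0.405] pointing down, gripper open.
Joint ranges: [-2.53, 2.53], [-0.77, 2.02], [0.04, 2.7], [-1, 4.14], [0.28, 2.66], [-3.11, 3.11]. Speed limits (rad/s): [2.57, 2.57, 3.14, 3.14, 3.14, 3.14].

## Interface

Orientations are given as a rotation vector (axis times angle).
In Python, from plant import readout, viewer, arm gives the robot as it stands.
- The arm moves only by the tool send_rows, never from a script. Its argument "deltas" is a list of rows, each an object of numbers: "dx", "dy", "dz": the shift along the tool's x, y, z in units of 500 mm (1.0 is 500 mm); "wx", "wy", "wz": the turn, a rotation vector about the tool's x, y, z in units of pi rad (1.0 is pi rad). A call has 1 to 5 rows; each row is the pose to reach, as a shift and turn from the pose commanded when the call began, along the tool's axes at that moment, turning the shorter way round; what a row does not reach only later rows make up. A row lasts 1/12 s, in which the tool goes at most 41.7 mm and 7.16 degrees, less where a joint would pass 70% of its speed; a pose out of reach is approached as far as the arm can. A call with a number of a shift or a turn outside -1 to 1 is refused whole. A call with a gripper value outside its range is refused whole. "hand" is the closure, from 0 (fully open) to 1 (shut), set as the call begins (left out, the last holds). The fingers move at their own pace and stop on an object; the grip force is fixed at half the most. Time passes only in rows, so rows that repeat a pose let the fingers close. It gives the time, the measured TCP pose, the force and the opening at its end, in the units of the state.
- readout.read_state(): the state, without advancing time (a new reading comes with each control period).
- viewer.read_camera(name): name is "scene" or "top" or "wrist"; returns a dict with "image" (480x640x3 uint8, red, green, blue), "fx", "fy", "cx", "cy" (pixels), "world_to_cam" (4x4, takes a point from world to camera coordinates); the wrist camera has in their place "T_tool_cam" (4x4, takes a point from camera to tool coordinates, whose origin is the TCP and whose axes are the tool frame's). Camera axes: x right, y down, z forward; pixel columns grow to the right and rows downward; lengths in m; the calibration is good to about 2 mm. The wrist camera is an equidistant fisheye: a pixel r from the principal point sees the ray r / f radians off the axis. A picture is of the moment at which its call begins: read the wrist's pose just before it. There is no depth.
- arm.close_job(): hands the job in, once; it reports no verdict.
Trained networks look in a picture, given as the dict that the camera call returned (one of the last four; its "shot" number tells which), for a name from the list of things; names that differ only in an ending like _2 or _b are one class to them, and where a whole thing is asked for, a point or a joint stands for the part that bears it (a point fixed in the world has none). Each returns a list of dicts, best first, with "confidence" (0 to 1); they miss things now and then, are a little off and sometimes report something else, mostly with a low value. They report only what shows in the picture. A call takes as long as a camera call. They do not tell look-alikes from the thing itself.
- viewer.boxes_of(label, picture): "at" ([x, y, z] in m, in world coordinates, good to about 4 mm: the middle of the surface that is visible of it).
- viewer.trace(label, picture): "region" (480x640 bool, what is visible of it).
The state is a dict: "t": time; "qpos": joint angles; "joint_vel": joint speeds; "joint_torque": joint torques, N m; "tcp_pos": TCP position; "ee_rot": TCP orientation; "wrist_force": force on the tool from outside, world axes, zero at the start; "moment": the same for the moment, N m; "width": finger opening in m.
Only numpy, scipy, OpenCV 4.12 (cv2) and the standard library are available. Lean on these libraries where they do the work, as an engineer would, in place of code of your own. Each camera call takes 0.05 s, during which the arm holds its last target. There are 200 camera calls.

## Task

Press the red release bar all the way down with your fingertips behind the cookie tub and, keeping it down, push the tub along its lane past the two red catch teeth into the blue-marked serving bay. Once the tub is wholly past the teeth, let the bar up so that the teeth spring fully up behind it. Do not lift or tip the tub, and leave the jar, the cup and the spatula where they are.

Things in the scene. Friction and masses are not known exactly. Their poses are not given: they have to be found in the camera images.
- lane: Straight aluminium lane fixed to the counter, 310 mm long (y), 124 mm wide. Origin: centre of its underside, counter height (z = 0). The tub must slide along its +y. Floor 12 mm above the counter; side walls' inner faces at x = -50 and +50 mm, tops 40 mm above the counter. Its -y end is open; blue end wall (44 mm high) at y = 147 mm. Blue-marked serving bay: y = 38 to 147 mm.
- catch (a joint): Red spring catch, how far it is pressed straight down, m: 0 = fully up, 0.010 = bottom stop. One rigid piece: release bar plus two teeth. Spring about 3 N at first, 8 N at the stop; springs back when let go, even under the tub (lifting it). The teeth clear the lane floor only when it is pressed more than 0.009.
- press_pad (a point): Centre of the black-ribbed end of the release bar, on its top, lane x = 0, y = -135 mm, behind the tub at the start; moves with the bar. The bar is 36 mm wide, runs from lane y = -155 to +56 mm at x = 0 (under the tub), its top 24 mm above the counter when up, 14 mm at the stop. It can be pressed anywhere along it, and a fingertip can slide along it. Axes as the lane's.
- teeth (a point): Midway between the two red catch teeth, at the height of their tops: lane x = 0, y = 34 mm; moves with the bar. Teeth: y = 30 to 38 mm, x = 31 to 47 mm either side (62 mm free between them, room for shut fingers); tops 9 mm above the lane floor when up, 1 mm below it at the stop. Axes as the lane's.
- tub: White open cookie tub, 0.24 to 0.42 kg, 96 mm wide (x), 100 long (y) with bumper, 50 high; y along the lane's. Origin: centre of its underside, on the lane floor. Two side runners 16 mm high (y = -42 to +50 mm), between them a tunnel 56 mm wide over the bar. Front (y = +50) starts 4 to 28 mm short of the teeth. Past the teeth when its origin is beyond lane y = 80 mm; meets the end wall at 97.
- bumper (a point): Centre of the rear face of the tub's blue bumper, where to push it: tub x = 0, y = -50 mm, 26 mm above its underside. The bumper is 48 mm wide, 8 mm deep, 20 mm high. Axes as the tub's.
- sprinkle_jar: Bystander: red jar with yellow label and white cap, 60 mm diameter, 110 mm high, upright beyond the lane. Origin: centre of its underside.
- sundae_cup: Bystander: clear plastic cup, 80 mm diameter at the rim, 80 mm high, upright beyond the lane. Origin: centre of its underside.
- spatula: Bystander: spatula 200 mm long with a black blade and wooden handle, lying on the counter on the robot's side of the lane. Its length is its x axis.
There are look-alikes about, which are no part of the job. What is meant by the tub is not green, and is the smaller of those in its own colour.

How it is judged:
On the way, in this order (a step that is already met when the one before it is completed fails the run):
1. the release bar is held down with the tub still short of the teeth (value of joint catch above 0.0075 m and y of tub in the frame of lane below -0.005 m), for 0.1 s.
2. the tub is half-way over the teeth with the bar still held down (value of joint catch above 0.007 m and y of tub in the frame of lane between 0.015 and 0.06 m), for 0.05 s.
3. the tub is past the teeth and they have sprung up behind it (value of joint catch below 0.0015 m and y of tub in the frame of lane above 0.078 m), for 0.2 s.
At the end, for the whole second after the job is handed in: The tub rests level on the lane floor in the serving bay, its origin 78 to 101 mm along the lane's +y from the lane's origin (runners wholly past the teeth), at rest, and the catch is back up to within 1.5 mm of its top (all of step 3 and y of tub in the frame of lane below 0.101 m and z of tub in the frame of lane below 0.015 m and angle between tub's own z axis and vertical below 0.05 rad and linear speed of tub below 0.02 m/s); the robot touches nothing.
It fails at once if the bar is let up while the tub is over the teeth (catch pressed less than 5 mm) (value of joint catch below 0.005 m and y of tub in the frame of lane between -0.005 and 0.07 m).
It fails at once if the tub is lifted (more than 10 mm off the lane floor) (z of tub in the frame of lane above 0.022 m).
It fails at once if the tub is tipped (more than 0.25 rad) (angle between tub's own z axis and vertical above 0.25 rad).
It fails at once if the jar, the cup or the spatula is moved more than 30 mm (distance of any of sprinkle_jar, sundae_cup, spatula from where it was at the start of the episode above 0.03 m).
It also fails if it takes over 42 s, if anything falls off the work surface, if the arm or the gripper's body presses on something with over 40 N, if the wrist force passes 120 N, or if a joint passes its speed limit or range.

## Working session

There is one attempt and no reset: what is moved stays moved. The work goes in short steps, Python scripts to look and compute and a tool call to move; the robot and the scene stay as the last step left them, time stands still between calls to the robot, and variables do not carry over. Pictures are saved under pics/ and viewed, about 8 in all and at most 12, crops included, and the job is handed in when it is done.

Besides the shell and the picture viewer there is one more tool, called after "Request:" as name(argument=value, ...) on one line, values as JSON. send_rows: Moves the arm, as the interface text tells. Its arguments: {"type":"object","properties":{"deltas":{"type":"array","items":{"type":"object","properties":{"dx":{"type":"number"},"dy":{"type":"number"},"dz":{"type":"number"},"wx":{"type":"number"},"wy":{"type":"number"},"wz":{"type":"number"}}}},"hand":{"type":"number"}},"required":["deltas"]}

```bash
mkdir -p pics; ls; python3 - <<'E'
from plant import readout, viewer
import cv2, numpy as np
print(readout.read_state())
for c in ("scene","top"):
    p=viewer.read_camera(c); cv2.imwrite(f"pics/{c}0.png",p["image"][:,:,::-1]); print(c,p["fx"],p["cx"],p["cy"],np.round(p["world_to_cam"],3).tolist())
    for n in ("lane","press_pad","teeth","tub","bumper","sprinkle_jar","sundae_cup","spatula"):
        print(n,[(np.round(d["at"],3).tolist(),round(d["confidence"],2)) for d in viewer.boxes_of(n,p)])
E
```

```text
pics
{'t': 0.0, 'qpos': array([ 1.11796518e+00,  3.42720649e-01,  1.52501008e+00,  1.24633051e-05,
        1.27537603e+00, -1.46015648e-01]), 'joint_vel': array([ 2.57366849e-05, -4.34540000e-04,  8.63312927e-04, -7.19286759e-04,
        6.78640657e-04,  1.33106078e-03]), 'joint_torque': array([-3.33628532e-04, -4.33647859e+01, -2.46021277e+01, -9.29145972e-05,
        7.52508669e-03, -1.85745265e-06]), 'tcp_pos': array([0.15849016, 0.50036889, 0.40402925]), 'ee_rot': array([ 0.23968221,  1.5578079 , -0.24195665]), 'wrist_force': array([ 0.04691001,  0.48015337, -0.0067716 ]), 'moment': array([ 0.01719777, -0.03418879, -0.01825394]), 'width': 0.08543767482348427}
scene 552.3275828753652 319.3195534149896 246.75585884661348 [[0.606, 0.795, 0.014, -0.317], [0.544, -0.402, -0.736, -0.277], [-0.58, 0.454, -0.676, 1.381], [0.0, 0.0, 0.0, 1.0]]
lane [([0.615, 0.005, 0.02], 0.97)]
press_pad [([0.592, -0.045, 0.056], 0.7), ([0.568, -0.115, 0.022], 0.56)]
teeth [([0.568, -0.116, 0.025], 0.89)]
tub [([0.464, -0.302, 0.039], 0.94), ([0.361, -0.11, 0.054], 0.9), ([0.591, -0.042, 0.057], 0.79)]
b
[... 184 characters left out ...]
56)]
spatula [([0.616, 0.01, 0.018], 0.65), ([0.499, 0.094, 0.006], 0.57)]
top 585.5957093587001 313.20229927912175 242.78155036504722 [[-0.025, -1.0, 0.01, -0.028], [-0.994, 0.024, -0.111, 0.55], [0.11, -0.013, -0.994, 0.983], [0.0, 0.0, 0.0, 1.0]]
lane [([0.599, 0.022, 0.01], 0.86)]
press_pad [([0.568, -0.107, 0.023], 0.72)]
teeth [([0.565, -0.103, 0.025], 0.61)]
tub [([0.585, -0.043, 0.056], 0.74), ([0.448, -0.299, 0.043], 0.74), ([0.342, -0.102, 0.055], 0.57)]
bumper [([0.35, -0.106, 0.058], 0.76), ([0.584, -0.046, 0.056], 0.73), ([0.445, -0.301, 0.043], 0.62)]
sprinkle_jar [([0.762, 0.025, 0.109], 0.63)]
sundae_cup [([0.698, -0.169, 0.037], 0.89)]
spatula [([0.503, 0.098, 0.002], 0.74)]
```

View pics/scene0.png

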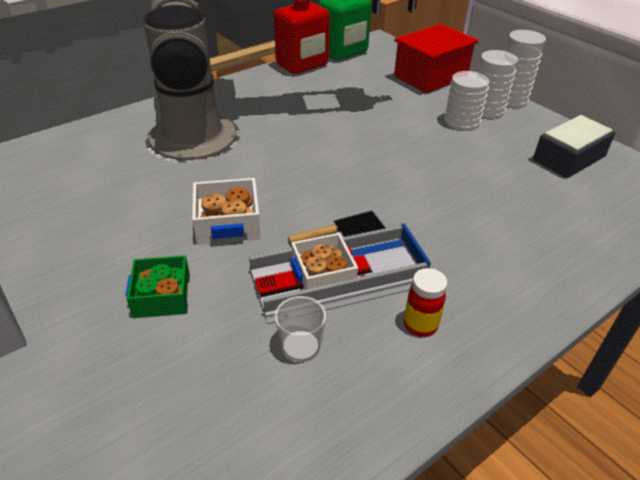

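View pics/top0.png

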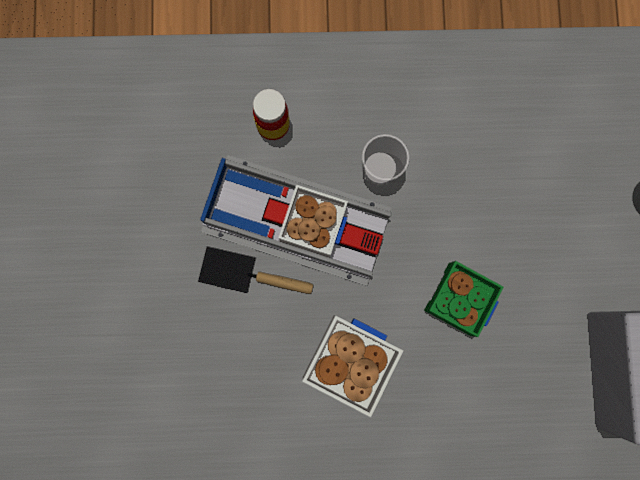

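The tub is the white one in the lane: around (315,222) in top and (325,262) in scene. The large white and the green ones are look-alikes. The pad is at (365,240) in top, and lane +y runs toward the blue wall at (213,190). Next I'll fit the lane pose from the two visible ends of the red bar.

```bash
cat > h.py <<'E'
import numpy as np, cv2
from plant import readout, viewer
from scipy.optimize import least_squares
from scipy.spatial.transform import Rotation as R
def proj(p,X):
    X=np.atleast_2d(X); c=X@p["world_to_cam"][:3,:3].T+p["world_to_cam"][:3,3]
    return np.c_[p["fx"]*c[:,0]/c[:,2]+p["cx"],p["fy"]*c[:,1]/c[:,2]+p["cy"]]
def back(p,uv,z):
    W=p["world_to_cam"]; C=-W[:3,:3].T@W[:3,3]
    d=W[:3,:3].T@np.array([(uv[0]-p["cx"])/p["fx"],(uv[1]-p["cy"])/p["fy"],1]); return C+d*(z-C[2])/d[2]
def l2w(L,P):
    x,y,a=L; P=np.atleast_2d(np.array(P,float)); c,s=np.cos(a),np.sin(a)
    return np.c_[x+c*P[:,0]-s*P[:,1],y+s*P[:,0]+c*P[:,1],P[:,2]]
def w2l(L,P):
    x,y,a=L; P=np.atleast_2d(P); c,s=np.cos(a),np.sin(a); d=P-[x,y,0]
    return np.c_[c*d[:,0]+s*d[:,1],-s*d[:,0]+c*d[:,1],d[:,2]]
E
python3 - <<'E'
from h import *
p=viewer.read_camera("top"); im=p["image"]; hsv=cv2.cvtColor(im,cv2.COLOR_RGB2HSV)
red=(((hsv[...,0]<8)|(hsv[...,0]>172))&(hsv[...,1]>170)&(hsv[...,2]>60)).astype(np.uint8)
red[:150]=0; red[300:]=0
n,lab,st,ce=cv2.connectedComponentsWithStats(red)
for i in range(1,n):
    if st[i,4]>8: print(st[i],ce[i], np.round(back(p,ce[i],.024),4))
blue=((hsv[...,0]>105)&(hsv[...,0]<125)&(hsv[...,1]>150)).astype(np.uint8); blue[290:]=0
n,lab,st,ce=cv2.connectedComponentsWithStats(blue)
for i in range(1,n):
    if st[i,4]>8: print('b',st[i],ce[i])
crop=cv2.resize(im[145:295,190:400],None,fx=3.8,fy=3.8,interpolation=cv2.INTER_CUBIC); cv2.imwrite("pics/crop.png",crop[:,:,::-1])
E
```

```text
[282 187   6  10  40] [284.575 191.45 ] [0.6423 0.0061 0.024 ]
[263 199  25  25 413] [275.13317191 210.99757869] [0.6079 0.0233 0.024 ]
[340 224  43  31 718] [360.08077994 238.48467967] [ 0.5559 -0.1239  0.024 ]
[268 229   6   9  36] [270.61111111 233.02777778] [0.5692 0.0319 0.024 ]
b [201 158  25  64 372] [213.47043011 189.86827957]
b [225 170  58  27 590] [253.68813559 183.1440678 ]
b [211 209  58  27 598] [239.64214047 222.12876254]
b [335 217  12  28 113] [340.37168142 230.68141593]
```

View pics/crop.png

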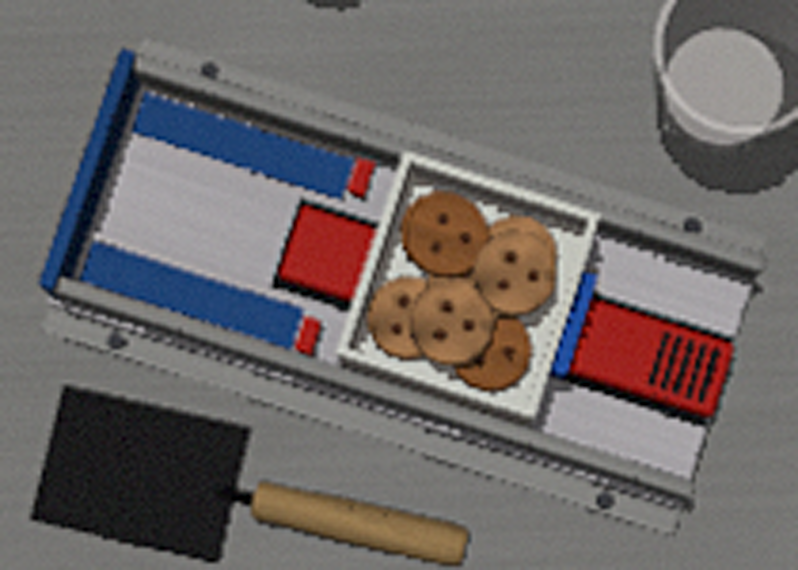

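The crop shows the bar's rear corners at about (734,342) and (713,418) and its front corners at about (303,206) and (281,282). The tub rim corners are at (405,152), (597,215), (540,420) and (345,360).

```bash
cat >> h.py <<'E'
def target(L,T,tip,roll_flip=0):
    """pose with tip (lane coords) -> TCP pos & delta in tool axes/units from current"""
E
python3 - <<'E'
from h import *
p=viewer.read_camera("top")
cr=lambda u,v:((u+.5)/3.8-.5+190,(v+.5)/3.8-.5+145)
uv=np.array([cr(734,342),cr(713,418),cr(303,206),cr(281,282),(284.575,191.45),(270.61,233.03)])
P=np.array([(18,-155,24),(-18,-155,24),(18,56,24),(-18,56,24),(39,34,20),(-39,34,20)])/1000
f=lambda L:(proj(p,l2w(L,P))-uv).ravel()
s=least_squares(f,[.6,-.02,-.3]); L=s.x; print("L",L.tolist(),np.round(s.fun,1))
for c in [(405,152),(597,215),(540,420),(345,360)]: print("rim",np.round(w2l(L,back(p,cr(*c),.062)),4))
for c in [(597,275),(573,375)]: print("bump",np.round(w2l(L,back(p,cr(*c),.048)),4))
# scene check
q=viewer.read_camera("scene"); im=q["image"].copy()
for X in l2w(L,np.r_[P,[[.05,.147,.044],[-.05,.147,.044],[.05,-.155,.04],[-.05,-.155,.04]]]):
    u=proj(q,X)[0]; cv2.circle(im,tuple(int(round(k*16)) for k in u),16,(0,255,0),1,shift=4)
cv2.imwrite("pics/sc.png",cv2.resize(im[210:320,230:450],None,fx=3.6,fy=3.6,interpolation=cv2.INTER_CUBIC)[:,:,::-1])
s=readout.read_state(); T=R.from_rotvec(s["ee_rot"]); print(T.as_matrix().round(3))
x,y,a=L
tip=l2w(L,[(0,-.128,.06)])[0]; tcp=tip+[0,0,.173]; print("tcp",tcp,"t",s["t"])
for sg in (1,-1):
    yt=sg*np.array([np.cos(a),np.sin(a),0]); xt=np.array([0,0,-1.]); G=R.from_matrix(np.c_[xt,yt,np.cross(xt,yt)])
    print(sg,"w",((T.inv()*G).as_rotvec()/np.pi).round(4),"d",(T.inv().apply(tcp-s["tcp_pos"])/.5).round(4))
E
```

```text
L [0.594719544166518, -0.013105776905224095, -0.33338391873795115] [ 0.9  0.4  0.5 -0.1 -0.5 -0.1 -1.1 -0.8  0.   0.2  0.2  0.4]
rim [[0.0491 0.0148 0.062 ]]
rim [[ 0.048  -0.0753  0.062 ]]
rim [[-0.0471 -0.0786  0.062 ]]
rim [[-0.0479  0.0114  0.062 ]]
bump [[ 0.0246 -0.0835  0.048 ]]
bump [[-0.0219 -0.0868  0.048 ]]
[[ 0.     0.302  0.953]
 [ 0.     0.953 -0.302]
 [-1.     0.     0.   ]]
tcp [ 0.5528325  -0.13405815  0.233     ] t 1.05
1 w [ 0.5085 -0.     -0.    ] d [ 0.3434 -0.9717  1.1351]
-1 w [-0.4915  0.     -0.    ] d [ 0.3434 -0.9717  1.1351]
```

View pics/sc.png

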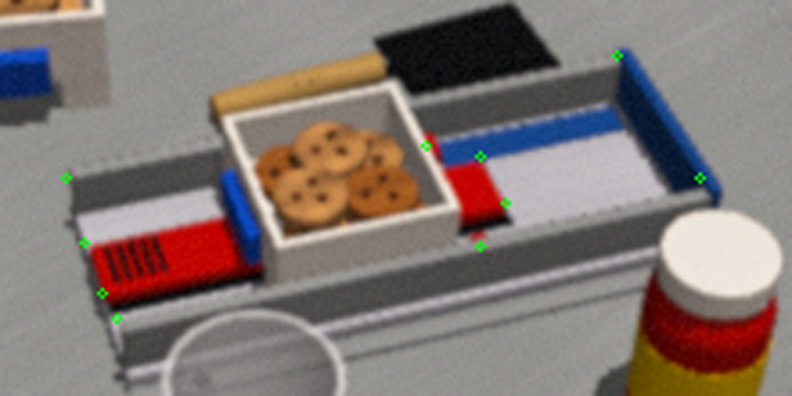

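The lane pose agrees between the two views to about 3 mm. The tub origin is at lane y ≈ -35 mm and the bumper's rear face at ≈ -85 mm. Next I move to above the pad with the hand shut.

Request:
send_rows(deltas=[{"dy":-0.97,"dz":1.0,"wx":0.5},{"dy":-0.97,"dz":1.0,"wx":0.5},{"dy":-0.97,"dz":1.0,"wx":0.5},{"dy":-0.97,"dz":1.0,"wx":0.5},{"dy":-0.97,"dz":1.0,"wx":0.5}], hand=1)

```text
schema error: expected keys dx, dy, dz, wx, wy, wz
```

```bash
cat > h2.py <<'E'
from h import *
import sys
L=[0.5953,-0.0115,-0.3334]
def plan(tip_mm):
    s=readout.read_state(); T=R.from_rotvec(s["ee_rot"]); a=L[2]
    tcp=l2w(L,[np.array(tip_mm)/1000])[0]+[0,0,.173]
    yt=np.array([np.cos(a),np.sin(a),0]); xt=np.array([0,0,-1.]); G=R.from_matrix(np.c_[xt,yt,np.cross(xt,yt)])
    print("t",s["t"],"tip lane mm",(w2l(L,s["tcp_pos"]+T.apply([.173,0,0]))*1000).round(1),"F",s["wrist_force"].round(1),"w",round(s["width"],3))
    print("w",((T.inv()*G).as_rotvec()/np.pi).round(4),"d",(T.inv().apply(tcp-s["tcp_pos"])/.5).round(4),"q",s["qpos"].round(2))
if __name__=="__main__": plan([float(v) for v in sys.argv[1:4]])
E
python3 h2.py 0 -128 100
```

```text
t 1.05 tip lane mm [[-580.3  340.9  231.7]] F [-0.9 -0.1 -0.8] w 0.085
w [ 0.5085 -0.     -0.    ] d [ 0.2634 -0.9683  1.1352] q [ 1.12  0.34  1.52  0.    1.28 -0.15]
```

Request:
send_rows(deltas=[{"dx":0,"dy":-0.85,"dz":1.0,"wx":0.5,"wy":0,"wz":0},{"dx":0,"dy":-0.85,"dz":1.0,"wx":0.5,"wy":0,"wz":0},{"dx":0,"dy":-0.85,"dz":1.0,"wx":0.5,"wy":0,"wz":0},{"dx":0,"dy":-0.85,"dz":1.0,"wx":0.5,"wy":0,"wz":0},{"dx":0,"dy":-0.85,"dz":1.0,"wx":0.5,"wy":0,"wz":0}], hand=1)

```text
t: 1.47
tcp_pos: [0.2695, 0.3223, 0.4048]
ee_rot: [0.731, 1.444, -0.731]
wrist_force: [1.0, -0.7, 0.2]
width: 0.0259
```

```bash
python3 h2.py 0 -128 100
```

```text
t 1.4667 tip lane mm [[-417.   208.9  231.8]] F [ 1.  -0.7  0.2] w 0.026
w [ 3.078e-01 -1.000e-04 -2.000e-04] d [ 0.2636 -0.081   1.0691] q [ 0.69  0.15  1.79 -0.    1.21  0.06]
```

Request:
send_rows(deltas=[{"dx":0,"dy":-0.08,"dz":1.0,"wx":0.3,"wy":0,"wz":0},{"dx":0,"dy":-0.08,"dz":1.0,"wx":0.3,"wy":0,"wz":0},{"dx":0,"dy":-0.08,"dz":1.0,"wx":0.3,"wy":0,"wz":0},{"dx":0,"dy":-0.08,"dz":1.0,"wx":0.3,"wy":0,"wz":0},{"dx":0,"dy":-0.08,"dz":1.0,"wx":0.3,"wy":0,"wz":0}])

```text
t: 1.88
tcp_pos: [0.3802, 0.1454, 0.4051]
ee_rot: [1.204, 1.212, -1.202]
wrist_force: [2.4, 1.4, 0.5]
width: -0.0004
```

```bash
python3 h2.py 0 -128 100
```

```text
t 1.8833 tip lane mm [[-254.5   78.   232.1]] F [2.4 1.4 0.5] w -0.0
w [ 0.1086 -0.0002 -0.0003] d [0.2643 0.3419 0.5585] q [0.18 0.12 1.82 0.   1.2  0.17]
```

Request:
send_rows(deltas=[{"dx":0,"dy":0.342,"dz":0.558,"wx":0.1086,"wy":0,"wz":0},{"dx":0,"dy":0.342,"dz":0.558,"wx":0.1086,"wy":0,"wz":0},{"dx":0,"dy":0.342,"dz":0.558,"wx":0.1086,"wy":0,"wz":0},{"dx":0,"dy":0.342,"dz":0.558,"wx":0.1086,"wy":0,"wz":0},{"dx":0,"dy":0.342,"dz":0.558,"wx":0.1086,"wy":0,"wz":0}])

```text
t: 2.3
tcp_pos: [0.4916, -0.0309, 0.4049]
ee_rot: [1.447, 1.036, -1.446]
wrist_force: [0.6, -0.0, 0.1]
width: 0.0001
```

```bash
python3 h2.py 0 -128 100
```

```text
t 2.3 tip lane mm [[-91.5 -52.2 231.9]] F [ 0.6 -0.   0.1] w 0.0
w [ 0.0017 -0.0001 -0.0001] d [0.2637 0.1823 0.1525] q [-0.22  0.28  1.61  0.    1.25  0.11]
```

Request:
send_rows(deltas=[{"dx":0,"dy":0.18,"dz":0.15,"wx":0,"wy":0,"wz":0},{"dx":0,"dy":0.18,"dz":0.15,"wx":0,"wy":0,"wz":0},{"dx":0,"dy":0.18,"dz":0.15,"wx":0,"wy":0,"wz":0},{"dx":0.08,"dy":0.18,"dz":0.15,"wx":0,"wy":0,"wz":0},{"dx":0.16,"dy":0.18,"dz":0.15,"wx":0,"wy":0,"wz":0}])

```text
t: 2.72
tcp_pos: [0.5534, -0.1311, 0.3253]
ee_rot: [1.45, 1.029, -1.443]
wrist_force: [0.6, 0.1, -2.5]
width: -0.0001
```

Request:
send_rows(deltas=[{"dx":0.08,"dy":0,"dz":0,"wx":0,"wy":0,"wz":0},{"dx":0.1,"dy":0,"dz":0,"wx":0,"wy":0,"wz":0},{"dx":0.1,"dy":0,"dz":0,"wx":0,"wy":0,"wz":0},{"dx":0.1,"dy":0,"dz":0,"wx":0,"wy":0,"wz":0}])

```text
t: 3.05
tcp_pos: [0.5527, -0.1288, 0.2759]
ee_rot: [1.446, 1.035, -1.445]
wrist_force: [-0.2, 0.6, 0.4]
width: -0.0001
```

```bash
python3 h2.py 0 -128 50; python3 - <<'E'
from h2 import *
p=viewer.read_camera("scene"); cv2.imwrite("pics/a.png",cv2.resize(p["image"][130:350,190:470],None,fx=2.7,fy=2.7)[:,:,::-1])
E
```

```text
t 3.05 tip lane mm [[  -1.7 -124.8  102.9]] F [-0.2  0.6  0.4] w -0.0
w [ 0.002  -0.     -0.0004] d [0.1057 0.0036 0.0065] q [-0.36  0.55  1.58  0.    1.02 -0.04]
```

View pics/a.png

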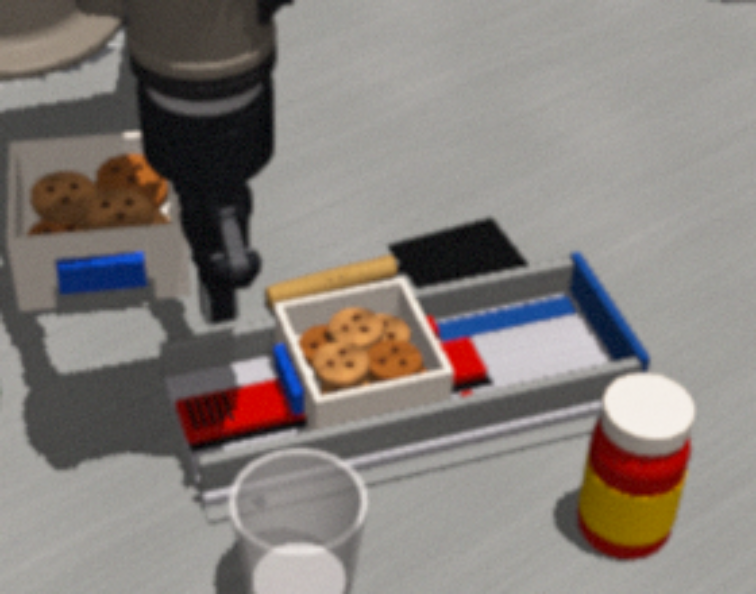

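The fingertip at (220,315) is above the pad and behind the tub, with nothing disturbed. Now I descend to just above the bar, then press slowly.

Request:
send_rows(deltas=[{"dx":0.05,"dy":0.0036,"dz":0.0065,"wx":0,"wy":0,"wz":0},{"dx":0.1,"dy":0.0036,"dz":0.0065,"wx":0,"wy":0,"wz":0},{"dx":0.14,"dy":0.0036,"dz":0.0065,"wx":0,"wy":0,"wz":0},{"dx":0.146,"dy":0.0036,"dz":0.0065,"wx":0,"wy":0,"wz":0},{"dx":0.146,"dy":0.0036,"dz":0.0065,"wx":0,"wy":0,"wz":0}])

```text
t: 3.52
tcp_pos: [0.5533, -0.1324, 0.203]
ee_rot: [1.446, 1.035, -1.445]
wrist_force: [0.7, -0.1, 0.5]
width: 0.0001
```

```bash
python3 h2.py 0 -128 14
```

```text
t 3.5167 tip lane mm [[   0.2 -128.    30. ]] F [ 0.7 -0.1  0.5] w 0.0
w [ 0.0021 -0.     -0.0005] d [0.0319 0.0001 0.0001] q [-0.37  0.65  1.63  0.    0.86 -0.04]
```

Request:
send_rows(deltas=[{"dx":0.008,"dy":0,"dz":0,"wx":0,"wy":0,"wz":0},{"dx":0.016,"dy":0,"dz":0,"wx":0,"wy":0,"wz":0},{"dx":0.02,"dy":0,"dz":0,"wx":0,"wy":0,"wz":0},{"dx":0.02,"dy":0,"dz":0,"wx":0,"wy":0,"wz":0}])

```text
t: 3.85
tcp_pos: [0.5538, -0.1327, 0.1931]
ee_rot: [1.448, 1.032, -1.443]
wrist_force: [2.9, -0.3, 4.2]
width: 0.0
```

Request:
send_rows(deltas=[{"dx":0.006,"dy":0,"dz":0,"wx":0,"wy":0,"wz":0},{"dx":0.012,"dy":0,"dz":0,"wx":0,"wy":0,"wz":0},{"dx":0.012,"dy":0,"dz":0,"wx":0,"wy":0,"wz":0},{"dx":0.012,"dy":0,"dz":0,"wx":0,"wy":0,"wz":0}])

```text
t: 4.18
tcp_pos: [0.5539, -0.1327, 0.1875]
ee_rot: [1.448, 1.032, -1.443]
wrist_force: [2.5, 0.5, 8.3]
width: 0.0001
```

```bash
python3 h2.py 0 -128 14
```

```text
t 4.1833 tip lane mm [[   1.3 -128.1   14.5]] F [2.5 0.5 8.3] w 0.0
w [ 0.002  -0.     -0.0015] d [ 0.001  -0.001  -0.0002] q [-0.37  0.67  1.64  0.    0.82 -0.04]
```

Request:
send_rows(deltas=[{"dx":0.003,"dy":0,"dz":0,"wx":0,"wy":0,"wz":0},{"dx":0.003,"dy":0,"dz":0,"wx":0,"wy":0,"wz":0},{"dx":0.003,"dy":0,"dz":0,"wx":0,"wy":0,"wz":0}])

```text
t: 4.43
tcp_pos: [0.5538, -0.1327, 0.1871]
ee_rot: [1.448, 1.032, -1.442]
wrist_force: [-1.3, 0.6, 17.1]
width: 0.0005
```

```bash
python3 h2.py 0 -128 14
```

```text
t 4.4333 tip lane mm [[   1.4 -128.1   14.1]] F [-1.3  0.6 17.1] w 0.0
w [ 0.002   0.     -0.0017] d [ 0.0002 -0.0009 -0.0001] q [-0.37  0.67  1.64  0.    0.82 -0.04]
```

The bar is at its stop: Fz jumped to 17 N and the tip is at 14.1 mm. Now I slide it forward (tool -z is lane +y).

Request:
send_rows(deltas=[{"dx":0,"dy":-0.0005,"dz":-0.01,"wx":0,"wy":0,"wz":0},{"dx":0,"dy":-0.001,"dz":-0.02,"wx":0,"wy":0,"wz":0},{"dx":0,"dy":-0.001,"dz":-0.03,"wx":0,"wy":0,"wz":0},{"dx":0,"dy":-0.001,"dz":-0.04,"wx":0,"wy":0,"wz":0},{"dx":0,"dy":-0.001,"dz":-0.05,"wx":0,"wy":0,"wz":0}])

```text
t: 4.85
tcp_pos: [0.5612, -0.1108, 0.1872]
ee_rot: [1.445, 1.029, -1.443]
wrist_force: [-3.0, -12.4, 17.2]
width: -0.0001
```

```bash
python3 h2.py 0 -100 14
```

```text
t 4.85 tip lane mm [[   1.3 -105.6   14.2]] F [ -3.  -12.4  17.2] w -0.0
w [ 0.0021  0.0011 -0.002 ] d [ 0.0004 -0.0005 -0.01  ] q [-0.33  0.68  1.63 -0.    0.82  0.  ]
```

Request:
send_rows(deltas=[{"dx":0,"dy":0,"dz":-0.01,"wx":0,"wy":0,"wz":0},{"dx":0,"dy":0,"dz":-0.02,"wx":0,"wy":0,"wz":0},{"dx":0,"dy":-0.001,"dz":-0.03,"wx":0,"wy":0,"wz":0},{"dx":0,"dy":-0.001,"dz":-0.04,"wx":0,"wy":0,"wz":0},{"dx":0,"dy":-0.001,"dz":-0.05,"wx":0,"wy":0,"wz":0}])

```text
t: 5.27
tcp_pos: [0.5687, -0.0873, 0.1873]
ee_rot: [1.444, 1.029, -1.444]
wrist_force: [-4.3, -15.1, 16.9]
width: 0.0
```

```bash
python3 h2.py 0 -75 14;  python3 - <<'E'
from h2 import *
p=viewer.read_camera("scene"); cv2.imwrite("pics/b.png",cv2.resize(p["image"][190:330,220:450],None,fx=3.4,fy=3.4)[:,:,::-1])
E
```

```text
t 5.2667 tip lane mm [[  0.8 -81.   14.3]] F [ -4.3 -15.1  16.9] w 0.0
w [ 0.0021  0.0012 -0.002 ] d [ 0.0005  0.0007 -0.0106] q [-0.28  0.68  1.62 -0.01  0.83  0.05]
```

View pics/b.png

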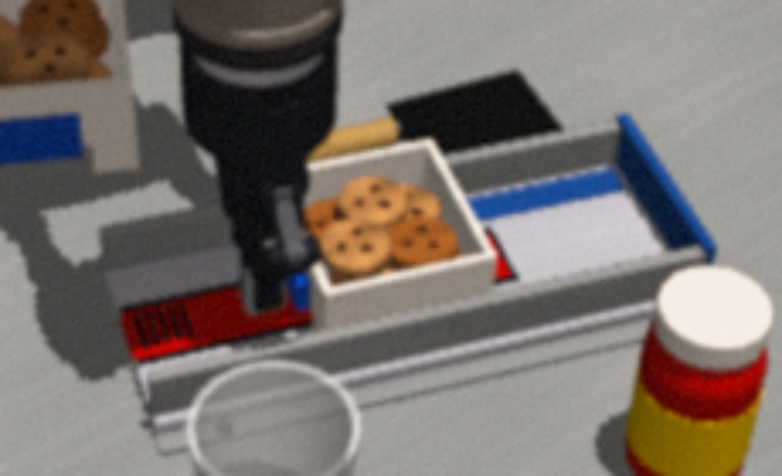

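The bar is down, the tub is being pushed with its front rim corner at (495,255), and the bystanders are untouched. I'll keep going.

Request:
send_rows(deltas=[{"dx":0,"dy":0,"dz":-0.01,"wx":0,"wy":0,"wz":0},{"dx":0,"dy":0,"dz":-0.02,"wx":0,"wy":0,"wz":0},{"dx":0,"dy":0,"dz":-0.03,"wx":0,"wy":0,"wz":0},{"dx":0,"dy":0,"dz":-0.04,"wx":0,"wy":0,"wz":0},{"dx":0,"dy":0,"dz":-0.05,"wx":0,"wy":0,"wz":0}])

```text
t: 5.73
tcp_pos: [0.5767, -0.0637, 0.1873]
ee_rot: [1.444, 1.029, -1.444]
wrist_force: [-5.5, -14.1, 18.3]
width: 0.0004
```

```bash
python3 h2.py 0 -50 14;  python3 - <<'E'
from h2 import *
p=viewer.read_camera("scene"); 
print("prev corner",w2l(L,back(p,(365.6,265),.062)))
p=viewer.read_camera("top"); cv2.imwrite("pics/c.png",cv2.resize(p["image"][145:295,190:400],None,fx=3.8,fy=3.8)[:,:,::-1])
E
```

```text
t 5.7333 tip lane mm [[  0.5 -56.   14.3]] F [ -5.5 -14.1  18.3] w 0.0
w [ 0.0021  0.0012 -0.0019] d [ 0.0006  0.001  -0.0108] q [-0.24  0.69  1.61 -0.01  0.84  0.09]
prev corner [[0.04918432 0.03062632 0.062     ]]
```

View pics/c.png

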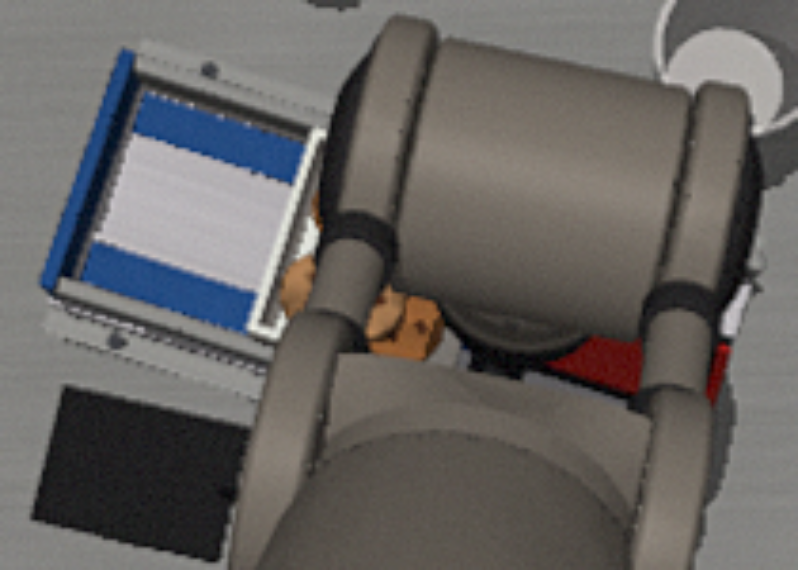

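The tub is straight in the lane, with its front rim line running from (320,130) to (262,335). From the scene corner, tub y ≈ tip y + 62 mm. The final tip y should be about +27 mm.

Request:
send_rows(deltas=[{"dx":0,"dy":0,"dz":-0.01,"wx":0,"wy":0,"wz":0},{"dx":0,"dy":0,"dz":-0.02,"wx":0,"wy":0,"wz":0},{"dx":0,"dy":0,"dz":-0.03,"wx":0,"wy":0,"wz":0},{"dx":0,"dy":0,"dz":-0.04,"wx":0,"wy":0,"wz":0},{"dx":0,"dy":0,"dz":-0.05,"wx":0,"wy":0,"wz":0}])

```text
t: 6.25
tcp_pos: [0.5847, -0.04, 0.1873]
ee_rot: [1.444, 1.029, -1.444]
wrist_force: [-4.3, -15.7, 18.5]
width: -0.0004
```

```bash
python3 h2.py 0 27 14
```

```text
t 6.25 tip lane mm [[  0.3 -31.1  14.3]] F [ -4.3 -15.7  18.5] w -0.0
w [ 0.0021  0.0012 -0.0018] d [ 0.0002  0.0021 -0.1148] q [-0.2   0.7   1.59 -0.01  0.85  0.13]
```

Request:
send_rows(deltas=[{"dx":0,"dy":0,"dz":-0.01,"wx":0,"wy":0,"wz":0},{"dx":0,"dy":0,"dz":-0.02,"wx":0,"wy":0,"wz":0},{"dx":0,"dy":0,"dz":-0.03,"wx":0,"wy":0,"wz":0},{"dx":0,"dy":0,"dz":-0.04,"wx":0,"wy":0,"wz":0},{"dx":0,"dy":0,"dz":-0.05,"wx":0,"wy":0,"wz":0}])

```text
t: 6.67
tcp_pos: [0.5927, -0.0163, 0.1873]
ee_rot: [1.444, 1.03, -1.444]
wrist_force: [-4.7, -15.2, 17.8]
width: -0.0001
```

Request:
send_rows(deltas=[{"dx":0,"dy":0,"dz":-0.01,"wx":0,"wy":0,"wz":0},{"dx":0,"dy":0,"dz":-0.02,"wx":0,"wy":0,"wz":0},{"dx":0,"dy":0,"dz":-0.03,"wx":0,"wy":0,"wz":0},{"dx":0,"dy":0,"dz":-0.04,"wx":0,"wy":0,"wz":0},{"dx":0,"dy":0,"dz":-0.045,"wx":0,"wy":0,"wz":0}])

```text
t: 7.08
tcp_pos: [0.6, 0.0053, 0.1873]
ee_rot: [1.444, 1.03, -1.444]
wrist_force: [-4.8, -15.6, 17.9]
width: -0.0002
```

```bash
python3 h2.py 0 27 14;  python3 - <<'E'
from h2 import *
p=viewer.read_camera("scene"); cv2.imwrite("pics/d.png",cv2.resize(p["image"][190:330,220:450],None,fx=3.4,fy=3.4)[:,:,::-1])
p=viewer.read_camera("top"); cv2.imwrite("pics/e.png",cv2.resize(p["image"][145:295,190:400],None,fx=3.8,fy=3.8)[:,:,::-1])
E
```

```text
t 7.0833 tip lane mm [[-0.2 16.8 14.3]] F [ -4.8 -15.6  17.9] w -0.0
w [ 0.0022  0.0011 -0.0016] d [ 0.0006  0.0022 -0.0192] q [-0.12  0.71  1.55 -0.01  0.88  0.21]
```

View pics/d.png

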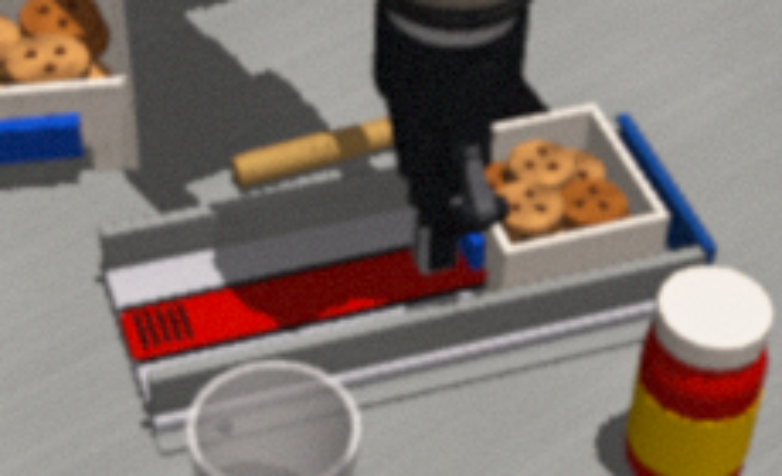

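View pics/e.png

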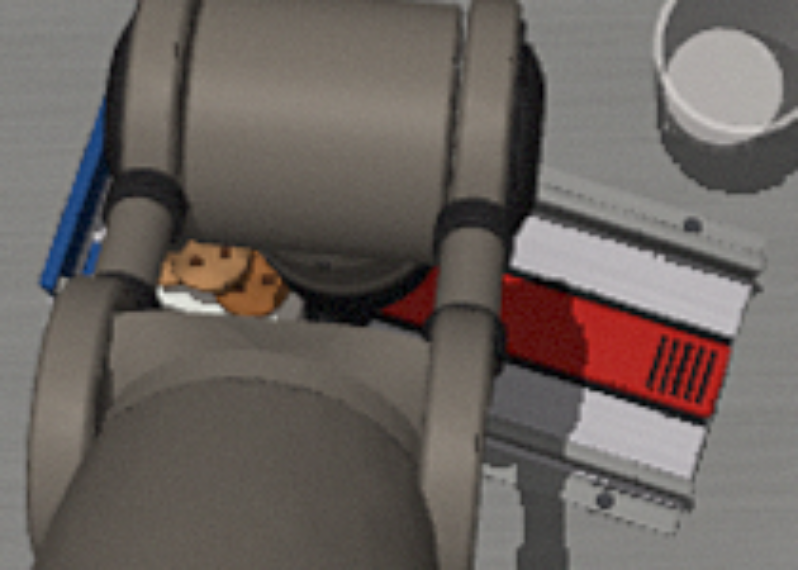

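The tub is nearly in the bay: its front rim corner is at (668,215) in the scene crop, with the blue wall just beyond. It needs about 11 mm more.

Request:
send_rows(deltas=[{"dx":0,"dy":0,"dz":-0.008,"wx":0,"wy":0,"wz":0},{"dx":0,"dy":0,"dz":-0.016,"wx":0,"wy":0,"wz":0},{"dx":0,"dy":0,"dz":-0.022,"wx":0,"wy":0,"wz":0},{"dx":0,"dy":0,"dz":-0.022,"wx":0,"wy":0,"wz":0}])

```text
t: 7.52
tcp_pos: [0.6036, 0.0159, 0.1873]
ee_rot: [1.445, 1.03, -1.444]
wrist_force: [-3.7, -11.1, 17.8]
width: 0.0002
```

```bash
python3 h2.py 0 27 14;  python3 - <<'E'
from h2 import *
p=viewer.read_camera("scene"); cv2.imwrite("pics/f.png",cv2.resize(p["image"][190:290,330:450],None,fx=5,fy=5)[:,:,::-1])
print(w2l(L,back(p,(220+668/3.4,190+215/3.4),.062)))
for y in (.132,.142): print((proj(p,l2w(L,[[.048,y,.062],[-.048,y,.062]]))-[330,190])*5)
E
```

```text
t 7.5167 tip lane mm [[-0.3 28.1 14.3]] F [ -3.7 -11.1  17.8] w 0.0
w [ 0.0022  0.0009 -0.0016] d [0.0007 0.0023 0.0032] q [-0.1   0.72  1.54 -0.01  0.88  0.23]
[[0.04846422 0.12856449 0.062     ]]
[[440.5136716  313.3620499 ]
 [330.49999535 148.97208565]]
[[465.8320944  307.66388487]
 [354.46503129 144.00745167]]
```

View pics/f.png

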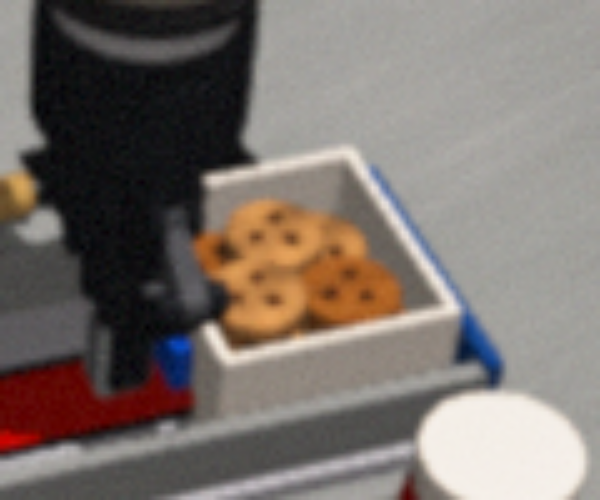

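The front corner at about (460,307) gives tub y ≈ 89 mm, inside the bay and past the teeth. I back off the bumper with the bar still down, then lift straight up.

Request:
send_rows(deltas=[{"dx":0,"dy":0,"dz":0.01,"wx":0,"wy":0,"wz":0},{"dx":0,"dy":0,"dz":0.02,"wx":0,"wy":0,"wz":0},{"dx":0,"dy":0,"dz":0.026,"wx":0,"wy":0,"wz":0},{"dx":0,"dy":0,"dz":0.03,"wx":0,"wy":0,"wz":0},{"dx":0,"dy":0,"dz":0.03,"wx":0,"wy":0,"wz":0}])

```text
t: 7.98
tcp_pos: [0.5996, 0.0049, 0.1874]
ee_rot: [1.452, 1.033, -1.439]
wrist_force: [2.1, 7.5, 15.4]
width: -0.0002
```

Request:
send_rows(deltas=[{"dx":-0.01,"dy":0,"dz":0,"wx":0,"wy":0,"wz":0},{"dx":-0.02,"dy":0,"dz":0,"wx":0,"wy":0,"wz":0},{"dx":-0.03,"dy":0,"dz":0,"wx":0,"wy":0,"wz":0},{"dx":-0.05,"dy":0,"dz":0,"wx":0,"wy":0,"wz":0},{"dx":-0.08,"dy":0,"dz":0,"wx":0,"wy":0,"wz":0}])

```text
t: 8.4
tcp_pos: [0.597, 0.0038, 0.2234]
ee_rot: [1.444, 1.039, -1.45]
wrist_force: [-0.5, 0.5, 0.6]
width: 0.0002
```

Request:
send_rows(deltas=[{"dx":-0.08,"dy":0,"dz":0,"wx":0,"wy":0,"wz":0},{"dx":-0.16,"dy":0,"dz":0,"wx":0,"wy":0,"wz":0},{"dx":-0.24,"dy":-0.06,"dz":0.06,"wx":0,"wy":0,"wz":0},{"dx":-0.3,"dy":-0.12,"dz":0.12,"wx":0,"wy":0,"wz":0},{"dx":-0.3,"dy":-0.18,"dz":0.18,"wx":0,"wy":0,"wz":0}])

```text
t: 8.82
tcp_pos: [0.5043, -0.0422, 0.3716]
ee_rot: [1.447, 1.033, -1.441]
wrist_force: [0.7, -1.5, 0.4]
width: -0.0
```

Request:
send_rows(deltas=[{"dx":0,"dy":-0.08,"dz":0,"wx":0,"wy":0,"wz":0},{"dx":0,"dy":-0.16,"dz":0,"wx":0,"wy":0,"wz":0},{"dx":0,"dy":-0.2,"dz":0,"wx":0,"wy":0,"wz":0},{"dx":0,"dy":-0.2,"dz":0,"wx":0,"wy":0,"wz":0},{"dx":0,"dy":-0.2,"dz":0,"wx":0,"wy":0,"wz":0}])

```text
t: 9.23
tcp_pos: [0.4092, -0.0098, 0.3688]
ee_rot: [1.446, 1.036, -1.446]
wrist_force: [0.1, 0.4, -0.4]
width: -0.0002
```

```bash
python3 h2.py 0 27 14;  python3 - <<'E'
from h2 import *
p=viewer.read_camera("top"); cv2.imwrite("pics/g.png",cv2.resize(p["image"][145:295,190:400],None,fx=3.8,fy=3.8,interpolation=cv2.INTER_CUBIC)[:,:,::-1])
for n in ("sprinkle_jar","sundae_cup","spatula"): print(n,[d["at"] for d in viewer.boxes_of(n,p)][:2])
E
```

```text
t 9.2333 tip lane mm [[-176.3  -59.3  195.8]] F [ 0.1  0.4 -0.4] w -0.0
w [ 0.002   0.     -0.0001] d [ 0.3638  0.3538 -0.1704] q [-0.21  0.17  1.87 -0.    1.1   0.12]
sprinkle_jar []
sundae_cup [[0.6978, -0.1678, 0.0374]]
spatula [[0.5072, 0.1026, 0.0016]]
```

View pics/g.png

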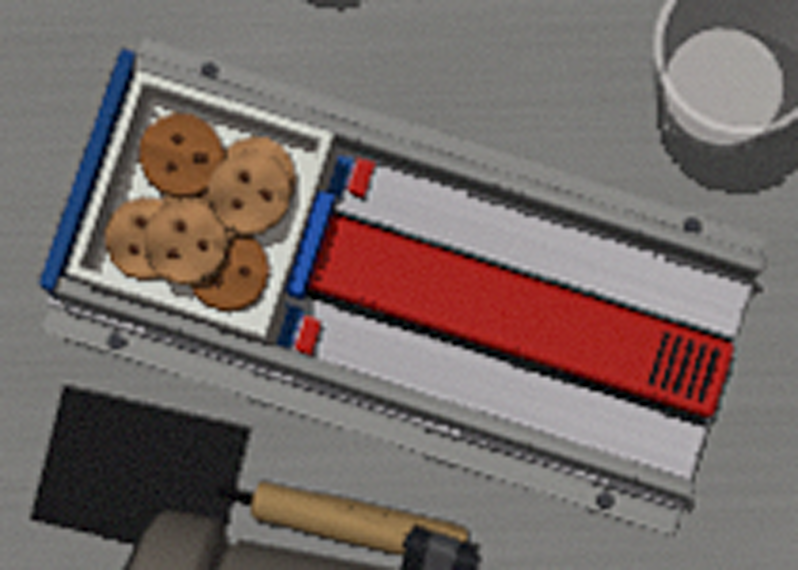

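The tub sits in the bay with its rear rim line from (330,135) to (270,335). A blue strip shows between it and the teeth, which are at (360,178) and (308,335), the same pixels as at the start, so they are up. I'm handing in.

```bash
python3 -c "
from plant import arm; print(arm.close_job())"
```

```text
the job is handed in; nothing more can be done
None
```

I pressed the bar to its stop behind the tub and, keeping it down, pushed the tub past the teeth into the bay. I then backed off, let the bar up, withdrew the arm and handed the job in at about 9.3 s. At the stop the tip was about 14 mm above the counter and the press force about 17 N.

- **Tub:** the last picture showed it straight in the bay, with a visible gap between it and the teeth. I estimate its origin at lane y ≈ 89 mm, give or take a few mm.
- **Catch:** the bar and teeth sit at the same pixels as at the start, so they are fully up.
- **Robot:** the arm was clear of everything, with wrist force about 0.
- **Bystanders:** the cup and spatula read within about 6 mm of their starting positions. The detector missed the jar in the last check. The edge of something dark, probably the jar or its shadow, shows at the same place in the first and last top crops.
- **Disagreement:** the top and scene views differed by about 3 mm on the lane pose, so I split the difference.

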